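# Set the bleed valve of the leak-test stand

### The arm

A 6-joint arm with a two-finger parallel gripper is mounted at the origin on the work surface. World frame = base frame: x ahead of the robot, y to its left, z up, the work surface at z = 0. Lengths are in m, angles in rad, forces in N, time in s.
With the tool pointing down it reaches from about 0.325 to 0.9 m from the base axis. Payload 6.1 kg.
Tool frame: the origin (TCP) lies on the centre line of the jaws, within the pads' length; the fingertips stand 25 mm ahead of it and the grasp point (between the pads) lies 6 mm ahead of it; x points along the fingers, y is the direction in which the jaws open and shut, and the axes are right-handed (so a half turn about x gives the same grasp; the last joint's range is limited). The gripper opens to 87 mm and grips with 3 to 60 N. Pads are 19 mm wide; open, the fingers measure 117 mm over their backs; the gripper's body (75 mm by 190 mm) begins 51 mm behind the grasp point.
Start: joints at [1.099, 0.22, 1.526, -0, 1.395, -0.126], TCP at [0.212, 0.588, 0.213] pointing down, gripper open.
Joint ranges: [-2.98, 2.98], [-0.91, 2.08], [0.09, 2.57], [-1.24, 4.39], [0.2, 2.65], [-2.68, 2.68]. Speed limits (rad/s): [2.57, 2.57, 3.01, 3.14, 3.14, 3.14].

### API

Orientations are given as a rotation vector (axis times angle).
In Python, from bench import get_obs, camera, job_done, spot_in, masks_of gives the robot as it stands.
- The arm moves only by the tool servo_tool, never from a script. Its argument "rows" is a list of rows, each a list of 3 entries, a list of its own where there are three numbers: the opening, from 0 (shut) to 1 (fully open), then the shift along the tool's x, y, z in m, then the turn, a rotation vector about the tool's x, y, z in rad. In form: [[grip, [x, y, z], [wx, wy, wz]], ...]. A call has 1 to 10 rows; each row shifts and turns the commanded pose from where the row before left it, along the tool's axes as they then stand; what a row does not reach is not made up. A row lasts 1/10 s, in which the tool goes at most 50 mm and 8.59 degrees, less where a joint would pass 70% of its speed; a pose out of reach is approached as far as the arm can. A call with a gripper value outside its range is refused whole. The fingers move at their own pace and stop on an object; "squeeze" is the grip in N (left out, the last holds). Time passes only in rows, so rows that do not move let the fingers close. It gives the time, the measured TCP pose, the force and the opening at its end, in the units of the state.
- get_obs(): the state, without advancing time (a new reading comes with each control period).
- camera(name): name is "scene" or "top"; returns a dict with "img" (384x512x3 uint8, blue, green, red), "vfov" (degrees; the focal length in pixels is half the picture's height over the tangent of half this angle, whatever the lens; pixels are square), "cx", "cy" (the principal point, pixels), "k1" (the pictures are not rectified: a ray, as slopes to the right and down, at radius r is drawn at 1 + k1 r^2 times it, then the intrinsics apply), "R" (3x3) and "t" (3): a world point X has camera coordinates R X + t. Camera axes: x right, y down, z forward; pixel columns grow to the right and rows downward; lengths in m; the calibration is good to about 2 mm. A picture is of the moment at which its call begins. There is no depth.
- job_done(): hands the job in, once; it reports no verdict.
Trained networks look in a picture, given as the dict that the camera call returned (one of the last four; its "shot" number tells which), for a name from the list of things; names that differ only in an ending like _2 or _b are one class to them, and where a whole thing is asked for, a point or a joint stands for the part that bears it (a point fixed in the world has none). Each returns a list of dicts, best first, with "confidence" (0 to 1); they miss things now and then, are a little off and sometimes report something else, mostly with a low value. They report only what shows in the picture. A call takes as long as a camera call.
- spot_in(name, picture): "location" ([row, column] in pixels, amid what is visible of it).
- masks_of(name, picture): "region" (384x512 bool, what is visible of it) and "location" ([row, column] in pixels, amid what is visible of it).
The state is a dict: "t": time; "joint_positions": joint angles; "joint_vel": joint speeds; "tau": joint torques, N m; "tool_pos": TCP position; "eef_rot": TCP orientation; "ft_force": force on the tool from outside, world axes, zero at the start; "moment": the same for the moment, N m; "finger_gap": finger opening in m.
Only numpy, scipy, OpenCV 4.12 (cv2) and the standard library are available. Lean on these libraries where they do the work, as an engineer would, in place of code of your own. Each camera call takes 0.05 s, during which the arm holds its last target.

### The job

Set the bleed valve on the leak-test stand with its crank wheel: first turn it clockwise (seen from above) until it is fully closed against its stop, then back it off anticlockwise by exactly two full turns. A spring in the valve pulls the wheel back when it is let go, so finish with the gripper still holding the crank handle there, the wheel standing still; leave the loose things on the bench alone.

Things in the scene. Friction and masses are not known exactly. Their poses are not given: they have to be found in the camera images.
- stand: Leak-test stand bolted to the bench: steel base plate 320 x 180 x 12 mm with an aluminium block, brass valve body with upright stem, small gauge face up, and a blue box under test. Apart from the wheel with its handle and the valve neck and stem under the wheel, nothing on it is over 75 mm high. Origin: on the bench, below the stem; x axis towards the blue box, z up. Place and yaw vary.
- wheel_axis (a point): The centre of the crank wheel, on the vertical axis it turns about, 110 mm above the bench. The wheel lies level: a plain steel ring of 60 mm radius (bar 12 mm thick) with three spokes and a hub of 26 mm diameter whose top is 12 mm above this point.
- handle_mid (a point): Half-way up the crank handle, 149 mm above the bench and 60 mm from the wheel axis.
- wheel (a joint): Wheel angle in rad through full turns: 0 = closed, on the rigid stop (handle towards the stand's -y axis); grows opening, anticlockwise from above; two turns = 12.57. Starts 0.55 to 1.3 turns open; no open stop before 3.2. At the handle: closing takes 0.5 N (far open) to 3.5 N (near closed), opening 3.5 N rising to 8 N at two turns. Let go there, it creeps back some 0.4 turn.
- parts_bin: Bystander: loose open blue plastic bin, 130 x 100 x 60 mm, on the bench on the stand's +y side. Origin: centre of its underside.
- grease_jar: Bystander: loose white jar with a black cap, 56 mm diameter, 70 mm tall, on the bench on the stand's +y side. Origin: centre of its underside.
- union_nut: Bystander: loose round brass fitting, 42 mm diameter, 34 mm tall, on the bench on the stand's -y side. Origin: centre of its underside.
- screwdriver: Bystander: loose screwdriver with a black handle lying on the bench on the stand's -y side, about 200 mm long.
- handle: The crank handle: an upright plain wooden grip on the wheel's rim, 23 mm in diameter, 60 mm tall, from 119 to 179 mm above the bench. Origin: centre of its foot, z up. It spins freely about its own upright pin, so gripped from above it can be carried round in a circle without turning the gripper.

How it is judged:
By the outcome, as a careful person would: the job done as asked, in the order asked, and still so for the second after the job is handed in, while the arm keeps its last pose, push and grip.
It also fails if it takes over 64 s, if anything falls off the work surface, if the arm or the gripper's body presses on something with over 40 N, if the wrist force passes 120 N, or if a joint passes its speed limit or range.

## Working session

There is one attempt and no reset: what is moved stays moved. The work goes in short steps, Python scripts to look and compute and a tool call to move; the robot and the scene stay as the last step left them, time stands still between calls to the robot, and variables do not carry over. Pictures are saved under pics/ and viewed, and the job is handed in when it is done.

Besides the shell and the picture viewer there is one more tool, called as name([rows], argument=value, ...), one row to a line, values as JSON. servo_tool: Moves the arm, as the interface text tells. Its arguments: {"type":"object","properties":{"rows":{"type":"array"},"squeeze":{"type":"number"}},"required":["rows"]}

```bash
mkdir -p pics; ls
cat > h.py <<'E'
import numpy as np, cv2
from bench import *
from scipy.spatial.transform import Rotation as Rn
def K(c):
    f=192/np.tan(np.radians(c['vfov'])/2); return np.array([[f,0,c['cx']],[0,f,c['cy']],[0,0,1.]]),np.array([c['k1'],0,0,0,0.])
def ray(c,rc):
    k,d=K(c); p=cv2.undistortPoints(np.array([[[rc[1],rc[0]]]],float),k,d)[0,0]
    R=np.array(c['R']);t=np.array(c['t']); v=R.T@np.array([p[0],p[1],1]); return -R.T@t, v/np.linalg.norm(v)
def atz(c,rc,z):
    o,v=ray(c,rc); return o+v*(z-o[2])/v[2]
def tri(c1,a,c2,b):
    o1,v1=ray(c1,a);o2,v2=ray(c2,b)
    A=np.stack([v1,-v2],1); s=np.linalg.lstsq(A,o2-o1,rcond=None)[0]
    p,q=o1+s[0]*v1,o2+s[1]*v2; return (p+q)/2,np.linalg.norm(p-q)
def proj(c,X):
    k,d=K(c); return cv2.projectPoints(np.atleast_2d(np.array(X,float)),cv2.Rodrigues(np.array(c['R'],float))[0],np.array(c['t'],float),k,d)[0][:,0]
E
python3 - <<'E'
from h import *
o=get_obs();print({k:np.round(v,3) for k,v in o.items()})
cs=[camera(n) for n in("scene","top")]
for n,c in zip(("scene","top"),cs):
    cv2.imwrite(f'pics/{n}0.png',c['img'])
    print(n,c['vfov'],np.round(-np.array(c['R']).T@c['t'],3))
    for nm in("wheel_axis","handle_mid","handle","stand","wheel","parts_bin","grease_jar","union_nut","screwdriver"):
        print(nm,[(np.round(d['location'],1).tolist(),round(d['confidence'],2)) for d in spot_in(nm,c)[:3]])
E
```

```text
pics
{'t': np.float64(0.0), 'joint_positions': array([ 1.099,  0.221,  1.528, -0.   ,  1.395, -0.126]), 'joint_vel': array([-0.001, -0.   , -0.001, -0.001, -0.001, -0.001]), 'tau': array([-1.0000e-03, -4.9460e+01, -3.8739e+01,  7.0000e-02,  5.7000e-02,
       -0.0000e+00]), 'tool_pos': array([0.212, 0.587, 0.212]), 'eef_rot': array([ 0.27 ,  1.554, -0.273]), 'ft_force': array([-1.095,  1.161,  0.713]), 'moment': array([-0.048,  0.045, -0.035]), 'finger_gap': np.float64(0.087)}
scene 54.99119442216555 [ 1.19  -0.249  0.739]
wheel_axis [([245.8, 233.5], 0.63)]
handle_mid [([188.7, 217.1], 0.68)]
handle [([183.6, 202.7], 0.67), ([271.4, 174.9], 0.56)]
stand [([245.9, 238.8], 0.73), ([193.2, 220.3], 0.33)]
wheel [([193.4, 219.8], 0.58)]
parts_bin [([178.3, 294.8], 0.62), ([243.4, 235.5], 0.44)]
grease_jar []
union_nut [([272.3, 175.2], 0.6)]
screwdriver [([231.4, 111.3], 0.76)]
top 46.01733561072916 [0.414 0.065 1.202]
wheel_axis [([192.9, 302.4], 0.86)]
handle_mid [([219.5, 304.7], 0.86)]
handle [([224.3, 328.2], 0.52)]
stand [([191.9, 302.8], 0.61), ([259.1, 413.1], 0.43)]
wheel [([219.1, 306.2], 0.63)]
parts_bin [([240.6, 209.7], 0.96)]
grease_jar [([170.9, 201.7], 0.72)]
union_nut [([182.0, 364.1], 0.61)]
screwdriver [([259.5, 412.3], 0.98)]
```

View pics/scene0.png

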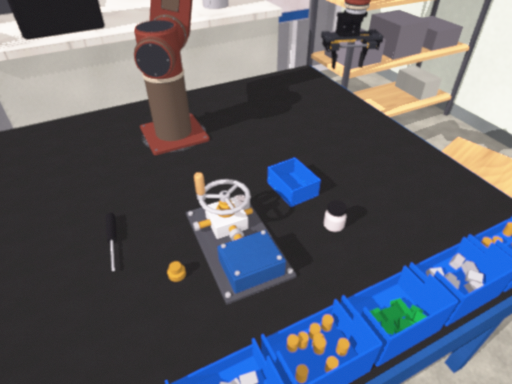

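View pics/top0.png

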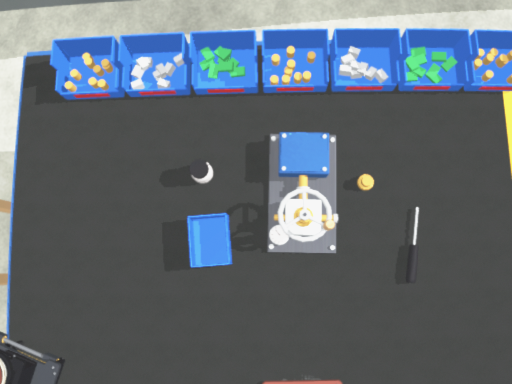

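Run:
```python
from h import *
s=cv2.imread('pics/scene0.png');t=cv2.imread('pics/top0.png')
a=cv2.resize(s[160:250,170:270],None,fx=5,fy=5,interpolation=cv2.INTER_CUBIC)
b=cv2.resize(t[175:265,255:355],None,fx=5,fy=5,interpolation=cv2.INTER_CUBIC)
cv2.imwrite('pics/zs.png',a);cv2.imwrite('pics/zt.png',b)
```

```text
(no output)
```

View pics/zs.png

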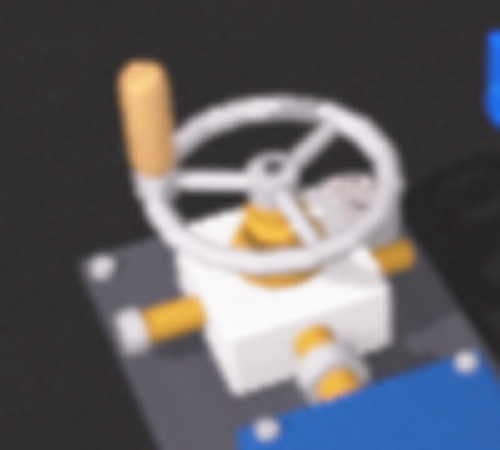

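View pics/zt.png

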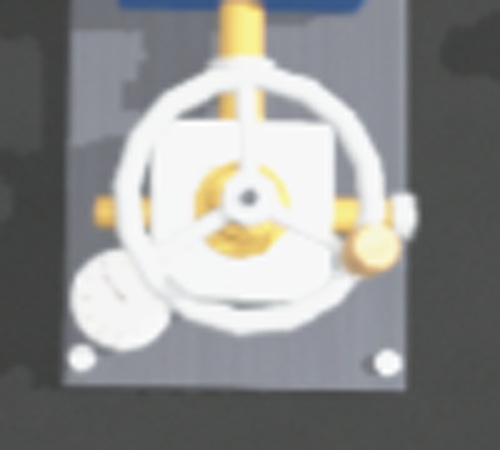

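Run:
```python
from h import *
S=camera('scene');T=camera('top')
zs=lambda x,y:(160+y/5-.4,170+x/5-.4)
zt=lambda x,y:(175+y/5-.4,255+x/5-.4)
print('hub tri',tri(S,zs(272,168),T,zt(249,197)),'hub top z.122',atz(T,zt(249,197),.122),atz(S,zs(272,168),.122))
print('handle top',tri(S,zs(146,70),T,zt(373,245)),atz(T,zt(373,245),.179),atz(S,zs(145,70),.179))
print('handle mid via scene z.149',atz(S,zs(150,120),.149))
# ring outer points in top zoom
L=[(117,197),(384,197),(250,62),(250,332)]
for p in L: print(p,atz(T,zt(*p),.110))
# base plate edges in top
for p in [(64,385),(405,388),(70,5),(407,5)]: print('plate',p,atz(T,zt(*p),.012))
for n,c in(('scene',S),('top',T)):
  for nm in('handle','stand','wheel'):
    for m in masks_of(nm,c)[:2]:
        r=m['region'];ys,xs=np.nonzero(r);print(n,nm,round(m['confidence'],2),m['location'],len(ys),ys.min(),ys.max(),xs.min(),xs.max())
        if nm=='stand' and n=='top':
            rect=cv2.minAreaRect(np.stack([xs,ys],1).astype(np.float32));print(rect)
            bp=cv2.boxPoints(rect)
            for q in bp: print(atz(T,(q[1],q[0]),.012))
```

```text
hub tri (array([ 0.52266467, -0.01103916,  0.11921744]), np.float64(0.0008631395632492368)) hub top z.122 [ 0.52223067 -0.01124698  0.122     ] [ 0.52583032 -0.011714    0.122     ]
handle top (array([ 0.49381656, -0.06186633,  0.18033989]), np.float64(0.001850812245354966)) [ 0.49362428 -0.06291399  0.179     ] [ 0.49233601 -0.06100948  0.179     ]
handle mid via scene z.149 [ 0.49407552 -0.06240614  0.149     ]
(117, 197) [0.5245678 0.0519135 0.11     ]
(384, 197) [ 0.522242   -0.07764092  0.11      ]
(250, 62) [ 0.58971207 -0.0143809   0.11      ]
(250, 332) [ 0.45813287 -0.01087637  0.11      ]
plate (64, 385) [0.43607961 0.08036257 0.012     ]
plate (405, 388) [ 0.43131746 -0.09812606  0.012     ]
plate (70, 5) [0.63813795 0.0739322  0.012     ]
plate (407, 5) [ 0.63491677 -0.10644383  0.012     ]
scene handle 0.68 [182.6, 202.5] 193 173 195 195 205
scene stand 0.57 [244.3, 236.7] 7764 172 304 187 295
scene wheel 0.55 [192.2, 221.8] 949 173 214 195 250
top handle 0.59 [221.4, 328.9] 97 220 229 323 334
top stand 0.97 [194.1, 303.1] 8232 131 253 267 337
((302.0, 192.0), (122.0, 70.0), 90.0)
[0.76165617 0.07624376 0.012     ]
[ 0.75826659 -0.11419323  0.012     ]
[ 0.42915821 -0.1017332   0.012     ]
[0.43244609 0.08146702 0.012     ]
top wheel 0.76 [219.3, 305.4] 1147 188 241 277 332
```

Run:
```python
from h import *
o=get_obs();R=Rn.from_rotvec(o['eef_rot']).as_matrix();print(np.round(R,4))
d=np.array([.4935,-.062,.245])-o['tool_pos'];print(o['tool_pos'],d,R.T@d)
```

```text
[[-0.      0.339   0.9408]
 [-0.      0.9408 -0.339 ]
 [-1.     -0.      0.    ]]
[0.21186477 0.58798139 0.21332106] [ 0.28163523 -0.64998139  0.03167894] [-0.03165911 -0.51603674  0.48528501]
```

servo_tool([
  [1,[-0.012,0,0],[-0.1152,0,0]],
  [1,[-0.01,0,0],[-0.1152,0,0]],
  [1,[-0.01,0,0],[-0.1152,0,0]],
  [1,[0,-0.043,0.019],[0,0,0]],
  [1,[0,-0.043,0.019],[0,0,0]],
  [1,[0,-0.043,0.019],[0,0,0]],
  [1,[0,-0.043,0.019],[0,0,0]],
  [1,[0,-0.043,0.019],[0,0,0]],
  [1,[0,-0.043,0.019],[0,0,0]],
  [1,[0,-0.043,0.019],[0,0,0]],
], squeeze=40)

```text
t: 2.4
tool_pos: [0.3452, 0.2853, 0.2456]
eef_rot: [0.0, 1.57, 0.001]
ft_force: [0.9, 0.0, 0.2]
finger_gap: 0.0873
```

servo_tool([
  [1,[0,-0.043,0.019],[0,0,0]],
  [1,[0,-0.043,0.019],[0,0,0]],
  [1,[0,-0.043,0.019],[0,0,0]],
  [1,[0,-0.043,0.019],[0,0,0]],
  [1,[0,-0.043,0.019],[0,0,0]],
  [1,[0,-0.043,0.019],[0,0,0]],
  [1,[0,-0.043,0.019],[0,0,0]],
  [1,[0,-0.03,0.012],[0,0,0]],
  [1,[0,0,0],[0,0,0]],
  [1,[0,0,0],[0,0,0]],
])

```text
t: 3.4
tool_pos: [0.4895, -0.0444, 0.2451]
eef_rot: [0.002, 1.571, -0.001]
ft_force: [-0.4, 0.0, -0.0]
finger_gap: 0.087
```

Run:
```python
from h import *
o=get_obs();R=Rn.from_rotvec(o['eef_rot']).as_matrix();print(np.round(R,3),o['tool_pos'],o['joint_positions'],o['ft_force'],o['t'])
S=camera('scene');T=camera('top')
a=cv2.resize(S['img'][100:250,140:290],None,fx=4,fy=4,interpolation=cv2.INTER_CUBIC)
cv2.imwrite('pics/a1.png',a)
```

```text
[[-0.001  0.002  1.   ]
 [ 0.001  1.    -0.002]
 [-1.     0.001 -0.001]] [ 0.48952453 -0.04435346  0.24513021] [-2.51312767e-01 -1.23989690e-01  1.82402100e+00  4.94833604e-04
  1.44241229e+00 -1.82011561e+00] [-0.39334547  0.04619515 -0.01838998] 3.4
```

View pics/a1.png

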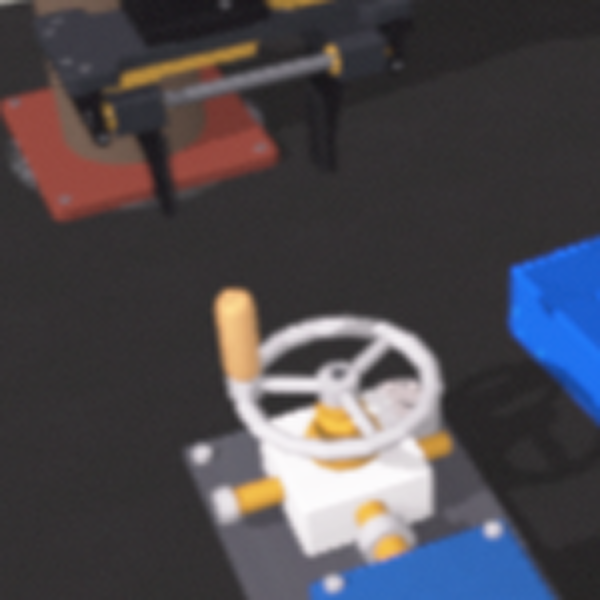

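servo_tool([
  [1,[0,-0.0176,0.004],[0,0,0]],
  [1,[0.025,0,0],[0,0,0]],
  [1,[0.025,0,0],[0,0,0]],
  [1,[0.02,0,0],[0,0,0]],
  [1,[0.017,0,0],[0,0,0]],
  [1,[0,0,0],[0,0,0]],
  [1,[0,0,0],[0,0,0]],
])

```text
t: 4.2
tool_pos: [0.4936, -0.0606, 0.1588]
eef_rot: [-0.001, 1.571, 0.001]
ft_force: [-0.4, -1.0, -0.1]
finger_gap: 0.0874
```

```bash
cat > look.py <<'E'
from h import *
import sys
n=sys.argv[1]
o=get_obs();print(np.round(o['tool_pos'],4),np.round(o['ft_force'],2),o['finger_gap'],o['t'])
S=camera('scene');T=camera('top')
a=cv2.resize(S['img'][140:240,160:260],None,fx=4,fy=4,interpolation=cv2.INTER_CUBIC)
b=cv2.resize(T['img'][170:270,255:355],None,fx=4,fy=4,interpolation=cv2.INTER_CUBIC)
cv2.imwrite(f'pics/{n}.png',np.hstack([a,b]))
E
python3 look.py b1
```

```text
[ 0.4936 -0.0606  0.1588] [-0.44 -0.95 -0.08] 0.08739889503507023 4.2
```

View pics/b1.png

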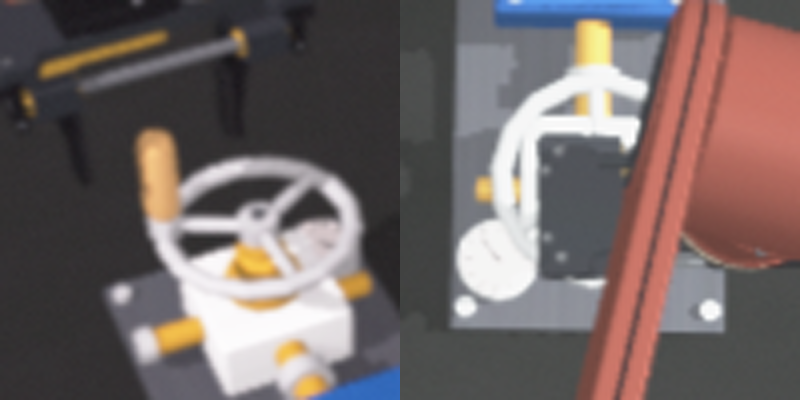

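Run:
```python
from h import *
S=camera('scene');T=camera('top')
for X in [[.4936,-.104,.134],[.4936,-.017,.134],[.4936,-.0606,.134],[.4936,-.0606,.153]]:
    print(X,proj(S,X))
for nm in('handle','wheel','handle_mid'):
  for c in (S,T): print(nm,[(np.round(d['location'],1).tolist(),round(d['confidence'],2)) for d in spot_in(nm,c)[:3]])
cv2.imwrite('pics/b2.png',cv2.resize(S['img'][120:220,150:260],None,fx=6,fy=6,interpolation=cv2.INTER_CUBIC))
```

```text
[0.4936, -0.104, 0.134] [[184.33168976 192.96596756]]
[0.4936, -0.017, 0.134] [[216.92271826 182.86941189]]
[0.4936, -0.0606, 0.134] [[200.84063218 187.85081638]]
[0.4936, -0.0606, 0.153] [[200.05119511 182.04654305]]
handle [([247.9, 235.9], 0.65), ([191.6, 219.0], 0.34)]
handle [([173.0, 293.7], 0.54)]
wheel [([193.3, 222.8], 0.59)]
wheel []
handle_mid [([189.6, 218.8], 0.65)]
handle_mid [([206.8, 283.1], 0.89)]
```

View pics/b2.png

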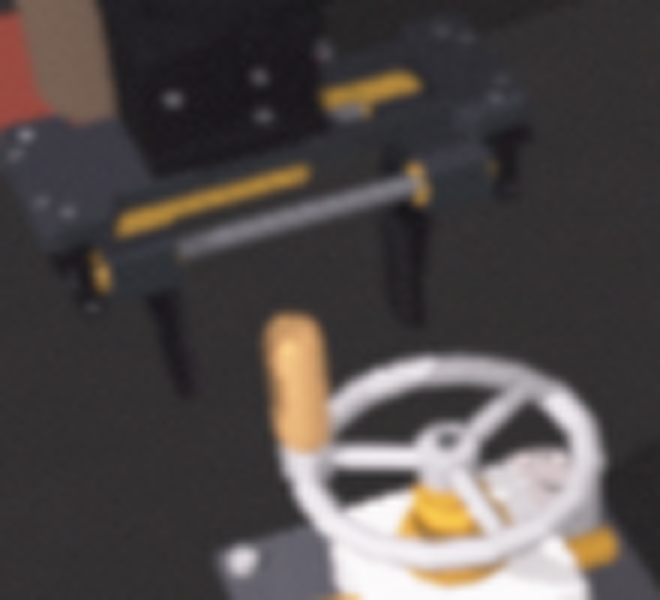

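Run:
```python
from h import *
S=camera('scene')
im=S['img'][150:215,160:245].astype(float)
im=np.clip((im/255)**.45*255*1.1,0,255).astype(np.uint8)
cv2.imwrite('pics/b3.png',cv2.resize(im,None,fx=8,fy=8,interpolation=cv2.INTER_CUBIC))
T=camera('top')
im=T['img'][150:290,230:370].astype(float)
im=np.clip((im/255)**.45*255*1.1,0,255).astype(np.uint8)
cv2.imwrite('pics/b4.png',cv2.resize(im,None,fx=4,fy=4,interpolation=cv2.INTER_CUBIC))
for d in [0,.02,.03]: print(proj(S,[[.4936-d,-.0606,.212],[.4936,-.0606,.134+d]]))
```

```text
[[197.45815876 162.96092679]
 [200.84063218 187.85081638]]
[[194.6497908  158.53234051]
 [200.00905513 181.73663032]]
[[193.2771591  156.36767277]
 [199.58433828 178.61264518]]
```

View pics/b3.png

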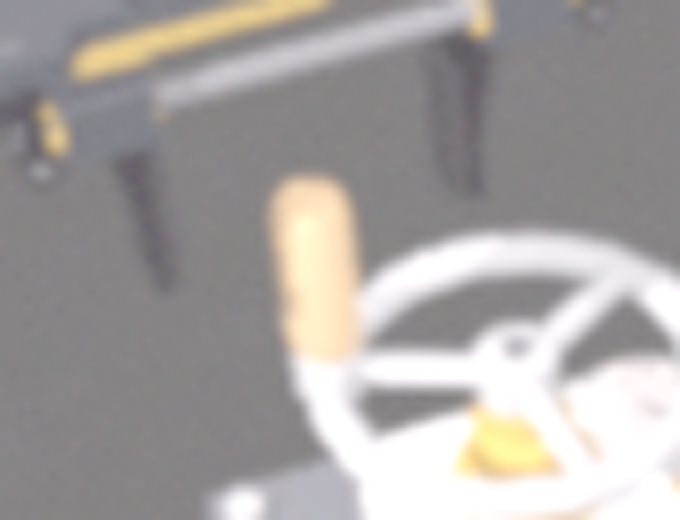

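View pics/b4.png

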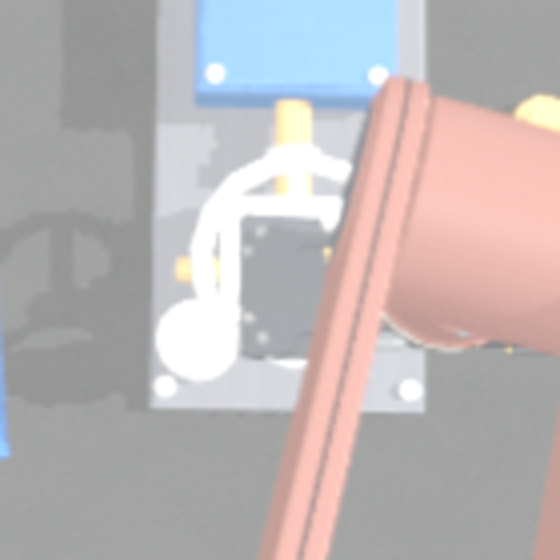

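Run:
```python
from h import *
S=camera('scene');T=camera('top')
o=get_obs();p=o['tool_pos']
def draw(c,img,X,col,sc,off):
    q=(proj(c,X)-off+.5)*sc
    cv2.polylines(img,[np.round(q).astype(int)],True,col,1)
for c,n,off,sz in((S,'s',(140,110),(120,100)),(T,'t',(230,150),(140,140))):
    im=c['img'][off[1]:off[1]+sz[1],off[0]:off[0]+sz[0]].astype(float)
    im=np.clip((im/255)**.45*255*1.1,0,255).astype(np.uint8)
    sc=5 if n=='s' else 4
    im=cv2.resize(im,None,fx=sc,fy=sc,interpolation=cv2.INTER_CUBIC)
    for z,col in((.204,(0,0,255)),(.26,(0,160,0))):
        X=np.array([[p[0]+a,p[1]+b,z] for a,b in((-.0375,-.095),(.0375,-.095),(.0375,.095),(-.0375,.095))])
        draw(c,im,X,col,sc,np.array(off))
    for sgn in(-1,1):
        X=np.array([[p[0]+a,p[1]+sgn*b,p[2]-.025] for a,b in((-.0095,.0435),(.0095,.0435),(.0095,.0585),(-.0095,.0585))])
        draw(c,im,X,(255,0,0),sc,np.array(off))
    X=np.array([[.4935+.0115*np.cos(t),-.062+.0115*np.sin(t),.179] for t in np.linspace(0,6.2,20)])
    draw(c,im,X,(255,0,255),sc,np.array(off))
    cv2.imwrite(f'pics/c{n}.png',im)
```

```text
(no output)
```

View pics/cs.png

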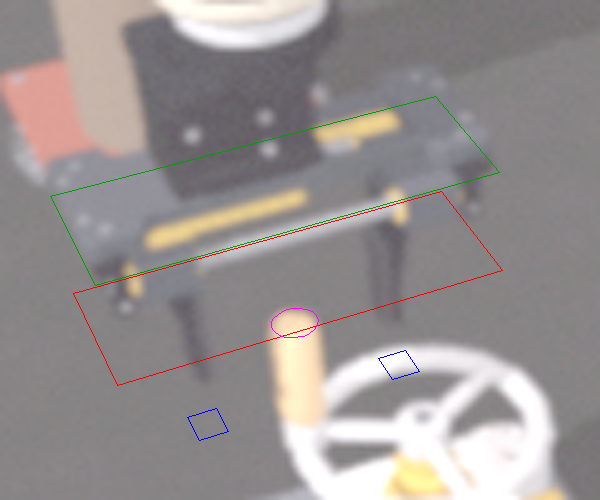

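View pics/ct.png

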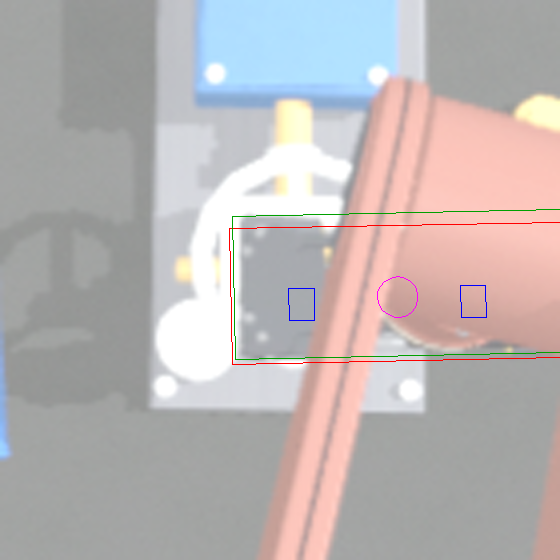

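servo_tool([
  [1,[0.01,0,0],[0,0,0]],
  [1,[0,0,0],[0,0,0]],
])

```text
t: 5.1
tool_pos: [0.4926, -0.0614, 0.1466]
eef_rot: [0.001, 1.573, 0.0]
ft_force: [-0.6, -0.3, 0.0]
finger_gap: 0.087
```

Run:
```python
from h import *
S=camera('scene');o=get_obs();p=o['tool_pos'];print(p,o['ft_force'],o['tau'])
print(proj(S,[[.4895,-.0444,.22],[.4895,-.0444,.245]]), 'seen 201.3,147')
im=S['img'][150:215,160:245].astype(float)
im=np.clip((im/255)**.45*255*1.1,0,255).astype(np.uint8)
im=cv2.resize(im,None,fx=8,fy=8,interpolation=cv2.INTER_CUBIC)
for dz,col in((0,(255,0,0)),(.025,(0,0,255))):
  for s in(-1,1):
    X=np.array([[p[0]+a,p[1]+s*b,p[2]-.025+dz] for a,b in((-.0095,.0435),(.0095,.0435),(.0095,.0585),(-.0095,.0585))])
    cv2.polylines(im,[np.round((proj(S,X)-[160,150]+.5)*8).astype(int)],True,col,1)
cv2.imwrite('pics/d1.png',im)
```

```text
[ 0.4928166  -0.0614113   0.14706352] [0.28135466 0.24362915 0.41644051] [-2.06094794e-02 -3.53373599e+01 -3.67123747e+01 -5.54213568e-02
 -1.97435764e-02 -1.80490997e-04]
[[202.93598704 157.51556625]
 [201.87697919 148.83046987]] seen 201.3,147
```

View pics/d1.png

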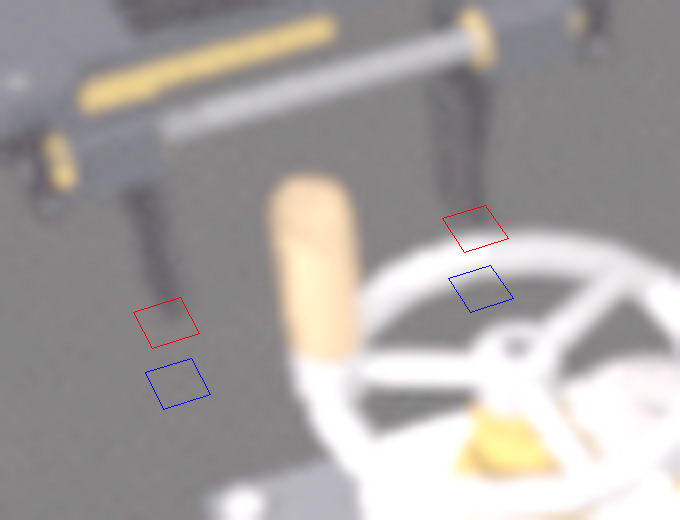

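servo_tool([
  [0,[0,0,0],[0,0,0]],
  [0,[0,0,0],[0,0,0]],
  [0,[0,0,0],[0,0,0]],
  [0,[0,0,0],[0,0,0]],
  [0,[0,0,0],[0,0,0]],
  [0,[0,0,0],[0,0,0]],
  [0,[0,0,0],[0,0,0]],
], squeeze=40)

```text
t: 5.85
tool_pos: [0.4937, -0.0617, 0.1484]
eef_rot: [0.0, 1.571, -0.0]
ft_force: [0.4, 0.3, 0.3]
finger_gap: 0.0388
```

```bash
python3 look.py e1
python3 - <<'E'
from h import *
S=camera('scene')
im=S['img'][140:215,160:245].astype(float)
im=np.clip((im/255)**.45*255*1.1,0,255).astype(np.uint8)
cv2.imwrite('pics/e2.png',cv2.resize(im,None,fx=8,fy=8,interpolation=cv2.INTER_CUBIC))
E
```

```text
[ 0.4937 -0.0617  0.1484] [0.37 0.27 0.31] 0.03878677939976673 5.85
```

View pics/e2.png

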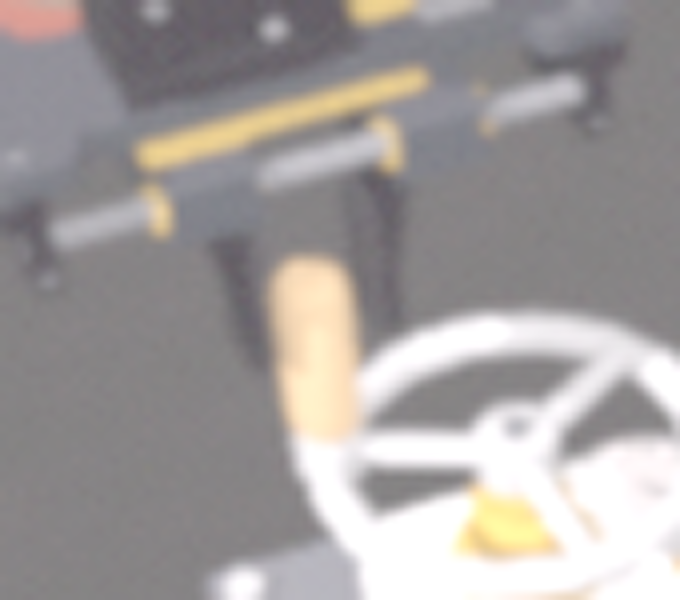

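servo_tool([
  [0,[0,0,0],[0,0,0]],
  [0,[0,0,0],[0,0,0]],
  [0,[0,0,0],[0,0,0]],
  [0,[0,0,0],[0,0,0]],
  [0,[0,0,0],[0,0,0]],
])

```text
t: 6.5
tool_pos: [0.4936, -0.062, 0.1484]
eef_rot: [-0.0, 1.571, -0.001]
ft_force: [-2.3, -3.6, 1.2]
finger_gap: 0.0215
```

```bash
python3 look.py e3
```

```text
[ 0.4936 -0.062   0.1484] [-2.29 -3.64  1.21] 0.02149433389106226 6.5
```

View pics/e3.png

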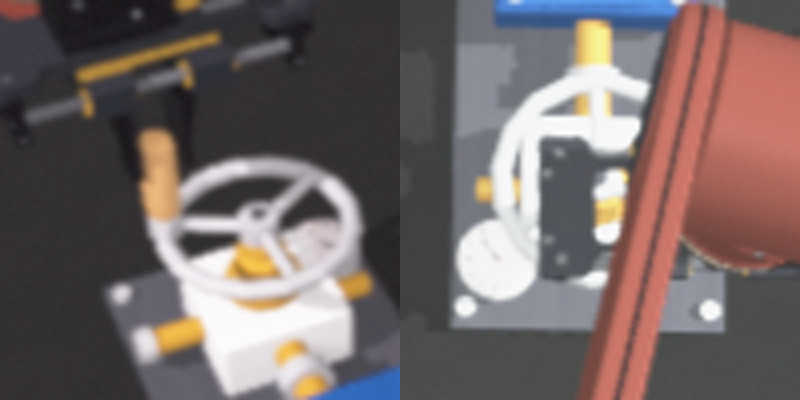

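```bash
cat > arc.py <<'E'
import numpy as np,sys
# cx cy r a0 step n curx cury
cx,cy,r,a0,st,n,px,py=map(float,sys.argv[1:])
p=np.array([px,py]);rows=[]
for k in range(1,int(n)+1):
    a=np.radians(a0+st*k);q=np.array([cx+r*np.cos(a),cy+r*np.sin(a)])
    d=np.round(q-p,4);p=p+d;rows.append([0,[0,float(d[1]),float(d[0])],[0,0,0]])
print(rows,np.round(p,4))
E
python3 arc.py .5235 -.012 .06 -121 -12 5 .4936 -.062;python3 arc.py .5235 -.012 .06 0 -12 30 .5835 -.012
```

```text
[[0, [0, 0.0061, -0.011], [0, 0, 0]], [0, [0, 0.0095, -0.0082], [0, 0, 0]], [0, [0, 0.011, -0.0061], [0, 0, 0]], [0, [0, 0.012, -0.0037], [0, 0, 0]], [0, [0, 0.0124, -0.0011], [0, 0, 0]]] [ 0.4635 -0.011 ]
[[0, [0, -0.0125, -0.0013], [0, 0, 0]], [0, [0, -0.0119, -0.0039], [0, 0, 0]], [0, [0, -0.0109, -0.0063], [0, 0, 0]], [0, [0, -0.0093, -0.0084], [0, 0, 0]], [0, [0, -0.0074, -0.0101], [0, 0, 0]], [0, [0, -0.0051, -0.0115], [0, 0, 0]], [0, [0, -0.0026, -0.0122], [0, 0, 0]], [0, [0, 0.0, -0.0126], [0, 0, 0]], [0, [0, 0.0026, -0.0122], [0, 0, 0]], [0, [0, 0.0051, -0.0115], [0, 0, 0]], [0, [0, 0.0074, -0.0101], [0, 0, 0]], [0, [0, 0.0093, -0.0084], [0, 0, 0]], [0, [0, 0.0109, -0.0063], [0, 0, 0]], [0, [0, 0.0119, -0.0039], [0, 0, 0]], [0, [0, 0.0125, -0.0013], [0, 0, 0]], [0, [0, 0.0125, 0.0013], [0, 0, 0]], [0, [0, 0.0119, 0.0039], [0, 0, 0]], [0, [0, 0.0109, 0.0063], [0, 0, 0]], [0, [0, 0.0093, 0.0084], [0, 0, 0]], [0, [0, 0.0074, 0.0101], [0, 0, 0]], [0, [0, 0.0051, 0.0115], [0, 0, 0]], [0, [0, 0.0026, 0.0122], [0, 0, 0]], [0, [0, -0.0, 0.0126], [0, 0, 0]], [0, [0, -0.0026, 0.0122], [0, 0, 0]], [0, [0, -0.0051, 0.0115], [0, 0, 0]], [0, [0, -0.0074, 0.0101], [0, 0, 0]], [0, [0, -0.0093, 0.0084], [0, 0, 0]], [0, [0, -0.0109, 0.0063], [0, 0, 0]], [0, [0, -0.0119, 0.0039], [0, 0, 0]], [0, [0, -0.0125, 0.0013], [0, 0, 0]]] [ 0.5835 -0.012 ]
```

servo_tool([
  [0,[0,0.0061,-0.011],[0,0,0]],
  [0,[0,0.0095,-0.0082],[0,0,0]],
  [0,[0,0.011,-0.0061],[0,0,0]],
  [0,[0,0.012,-0.0037],[0,0,0]],
  [0,[0,0.0124,-0.0011],[0,0,0]],
  [0,[0,0,0],[0,0,0]],
])

```text
t: 7.2
tool_pos: [0.4631, -0.0079, 0.1483]
eef_rot: [0.001, 1.571, 0.003]
ft_force: [-1.3, 5.0, 0.1]
finger_gap: 0.0219
```

```bash
python3 look.py f1
```

```text
[ 0.4631 -0.0079  0.1483] [-1.34  5.04  0.08] 0.021856746942779292 7.2
```

View pics/f1.png

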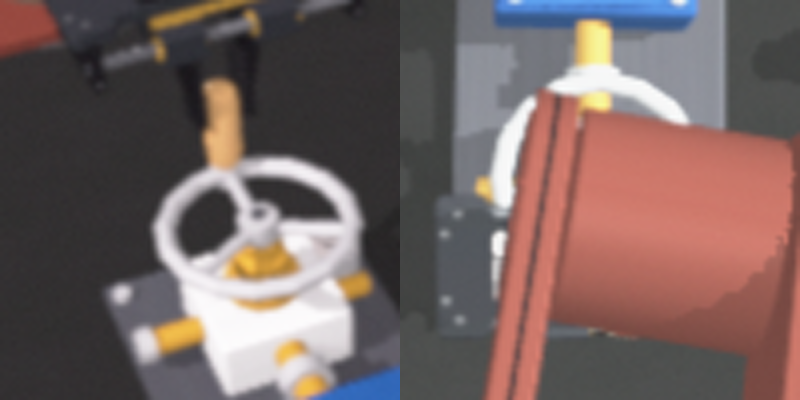

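```bash
python3 arc.py .5235 -.012 .06 -181 -12 10 .4635 -.011
```

```text
[[0, [0, 0.0125, 0.0015], [0, 0, 0]], [0, [0, 0.0119, 0.0041], [0, 0, 0]], [0, [0, 0.0107, 0.0065], [0, 0, 0]], [0, [0, 0.0092, 0.0085], [0, 0, 0]], [0, [0, 0.0072, 0.0103], [0, 0, 0]], [0, [0, 0.0049, 0.0116], [0, 0, 0]], [0, [0, 0.0024, 0.0123], [0, 0, 0]], [0, [0, -0.0002, 0.0125], [0, 0, 0]], [0, [0, -0.0029, 0.0122], [0, 0, 0]], [0, [0, -0.0053, 0.0114], [0, 0, 0]]] [0.5544 0.0394]
```

servo_tool([
  [0,[0,0.0125,0.0015],[0,0,0]],
  [0,[0,0.0119,0.0041],[0,0,0]],
  [0,[0,0.0107,0.0065],[0,0,0]],
  [0,[0,0.0092,0.0085],[0,0,0]],
  [0,[0,0.0072,0.0103],[0,0,0]],
])

```text
t: 7.8
tool_pos: [0.4935, 0.0422, 0.1483]
eef_rot: [0.001, 1.574, 0.001]
ft_force: [-4.7, 2.7, 4.8]
finger_gap: 0.0216
```

servo_tool([
  [0,[0,0.0049,0.0116],[0,0,0]],
  [0,[0,0.0024,0.0123],[0,0,0]],
  [0,[0,-0.0002,0.0125],[0,0,0]],
  [0,[0,-0.0029,0.0122],[0,0,0]],
  [0,[0,-0.0053,0.0114],[0,0,0]],
  [0,[0,0,0],[0,0,0]],
])

```text
t: 8.4
tool_pos: [0.5567, 0.0395, 0.1484]
eef_rot: [0.001, 1.568, -0.0]
ft_force: [6.8, 2.3, -1.3]
finger_gap: 0.0217
```

```bash
python3 look.py f2; python3 arc.py .5235 -.012 .06 -301 -12 12 .5544 .0394
```

```text
[0.5567 0.0395 0.1484] [ 6.76  2.26 -1.27] 0.02168120131612767 8.4
[[0, [0, -0.0075, 0.01], [0, 0, 0]], [0, [0, -0.0095, 0.0082], [0, 0, 0]], [0, [0, -0.011, 0.0061], [0, 0, 0]], [0, [0, -0.012, 0.0037], [0, 0, 0]], [0, [0, -0.0124, 0.0011], [0, 0, 0]], [0, [0, -0.0125, -0.0015], [0, 0, 0]], [0, [0, -0.0119, -0.0041], [0, 0, 0]], [0, [0, -0.0107, -0.0065], [0, 0, 0]], [0, [0, -0.0092, -0.0085], [0, 0, 0]], [0, [0, -0.0072, -0.0103], [0, 0, 0]], [0, [0, -0.0049, -0.0116], [0, 0, 0]], [0, [0, -0.0024, -0.0123], [0, 0, 0]]] [ 0.5287 -0.0718]
```

View pics/f2.png

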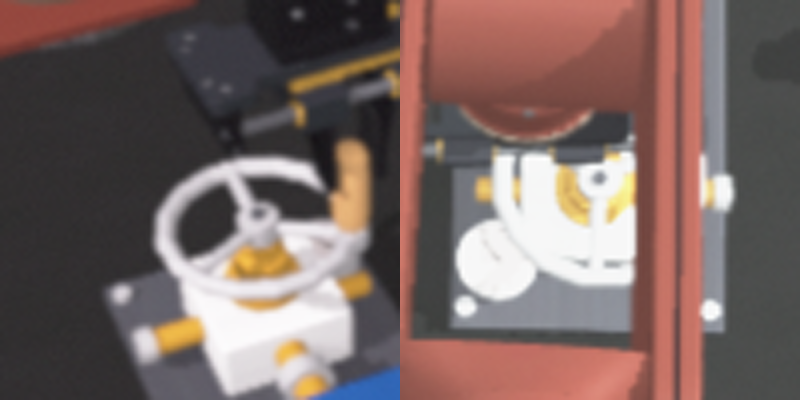

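servo_tool([
  [0,[0,-0.0075,0.01],[0,0,0]],
  [0,[0,-0.0095,0.0082],[0,0,0]],
  [0,[0,-0.011,0.0061],[0,0,0]],
  [0,[0,-0.012,0.0037],[0,0,0]],
  [0,[0,-0.0124,0.0011],[0,0,0]],
])

```text
t: 9.0
tool_pos: [0.5832, -0.0136, 0.1483]
eef_rot: [0.0, 1.572, -0.0]
ft_force: [-5.2, 4.0, 6.1]
finger_gap: 0.0214
```

servo_tool([
  [0,[0,-0.0125,-0.0015],[0,0,0]],
  [0,[0,-0.0119,-0.0041],[0,0,0]],
  [0,[0,-0.0107,-0.0065],[0,0,0]],
  [0,[0,-0.0092,-0.0085],[0,0,0]],
  [0,[0,0,0],[0,0,0]],
])

```text
t: 9.5
tool_pos: [0.5602, -0.0574, 0.1482]
eef_rot: [0.003, 1.576, 0.0]
ft_force: [-9.3, 5.3, 7.5]
finger_gap: 0.0215
```

```bash
python3 arc.py .5235 -.012 .06 -409 -6 10 .5514 -.0651; python3 look.py f3
```

```text
[[0, [0, 0.004, 0.0065], [0, 0, 0]], [0, [0, -0.0034, -0.0053], [0, 0, 0]], [0, [0, -0.0027, -0.0057], [0, 0, 0]], [0, [0, -0.0022, -0.0059], [0, 0, 0]], [0, [0, -0.0015, -0.0061], [0, 0, 0]], [0, [0, -0.0009, -0.0062], [0, 0, 0]], [0, [0, -0.0002, -0.0062], [0, 0, 0]], [0, [0, 0.0004, -0.0063], [0, 0, 0]], [0, [0, 0.0011, -0.0062], [0, 0, 0]], [0, [0, 0.0018, -0.006], [0, 0, 0]]] [ 0.504  -0.0687]
[ 0.5602 -0.0574  0.1482] [-9.3   5.33  7.51] 0.021460809407079263 9.5
```

View pics/f3.png

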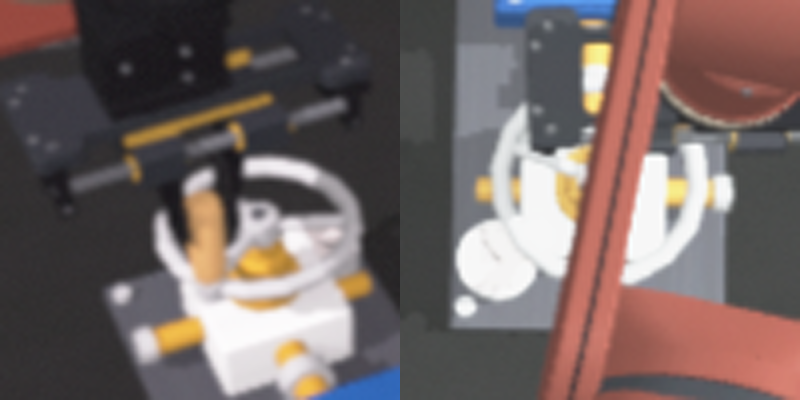

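```bash
cat > fit.py <<'E'
import numpy as np
from scipy.optimize import least_squares
P=np.array([(.4936,-.062),(.4631,-.0079),(.4935,.0422),(.5567,.0395),(.5832,-.0136),(.5602,-.0574)])
f=lambda q:np.hypot(P[:,0]-q[0],P[:,1]-q[1])-q[2]
r=least_squares(f,[.5235,-.012,.06]);print(r.x,f(r.x))
g=lambda q:np.hypot(P[:,0]-q[0],P[:,1]-q[1])-.06
r=least_squares(g,[.5235,-.012]);print(r.x,g(r.x))
E
python3 fit.py; python3 arc.py .5232 -.0112 .06 -409 -6 10 .5629 -.0573; python3 -c "
from h import *
o=get_obs();print(o['ft_force'],o['tool_pos'])"
```

```text
[ 0.52319094 -0.01003621  0.06000676] [-2.08273305e-04  1.22135079e-04  7.79535513e-05 -2.01305563e-04
  1.08024395e-04  1.01465843e-04]
[ 0.52319134 -0.01003615] [-2.01263270e-04  1.29295111e-04  8.48656629e-05 -1.94810830e-04
  1.14394678e-04  1.08029313e-04]
[[0, [0, -0.003, -0.0053], [0, 0, 0]], [0, [0, -0.0034, -0.0053], [0, 0, 0]], [0, [0, -0.0027, -0.0057], [0, 0, 0]], [0, [0, -0.0022, -0.0059], [0, 0, 0]], [0, [0, -0.0015, -0.0061], [0, 0, 0]], [0, [0, -0.0009, -0.0062], [0, 0, 0]], [0, [0, -0.0002, -0.0062], [0, 0, 0]], [0, [0, 0.0004, -0.0063], [0, 0, 0]], [0, [0, 0.0011, -0.0062], [0, 0, 0]], [0, [0, 0.0018, -0.006], [0, 0, 0]]] [ 0.5037 -0.0679]
[-9.96528374  6.08024781  7.65827566] [ 0.56039858 -0.05730753  0.14823645]
```

```bash
python3 arc.py .5232 -.01 .06 -50 -6 6 .5629 -.0573;python3 arc.py .5232 -.01 .06 -86 -2 8 .5274 -.0699
```

```text
[[0, [0, -0.0024, -0.0061], [0, 0, 0]], [0, [0, -0.0033, -0.0054], [0, 0, 0]], [0, [0, -0.0026, -0.0057], [0, 0, 0]], [0, [0, -0.0021, -0.006], [0, 0, 0]], [0, [0, -0.0014, -0.0061], [0, 0, 0]], [0, [0, -0.0008, -0.0062], [0, 0, 0]]] [ 0.5274 -0.0699]
[[0, [0, -0.0001, -0.0021], [0, 0, 0]], [0, [0, 0.0, -0.0021], [0, 0, 0]], [0, [0, 0.0, -0.0021], [0, 0, 0]], [0, [0, 0.0001, -0.0021], [0, 0, 0]], [0, [0, 0.0002, -0.0021], [0, 0, 0]], [0, [0, 0.0003, -0.0021], [0, 0, 0]], [0, [0, 0.0003, -0.002], [0, 0, 0]], [0, [0, 0.0004, -0.0021], [0, 0, 0]]] [ 0.5107 -0.0687]
```

servo_tool([
  [0,[0,-0.0024,-0.0061],[0,0,0]],
  [0,[0,-0.0033,-0.0054],[0,0,0]],
  [0,[0,-0.0026,-0.0057],[0,0,0]],
  [0,[0,-0.0021,-0.006],[0,0,0]],
  [0,[0,-0.0014,-0.0061],[0,0,0]],
  [0,[0,-0.0008,-0.0062],[0,0,0]],
  [0,[0,0,0],[0,0,0]],
])

```text
t: 10.3
tool_pos: [0.5268, -0.07, 0.1484]
eef_rot: [0.001, 1.571, -0.0]
ft_force: [-1.2, 3.7, 2.8]
finger_gap: 0.0219
```

servo_tool([
  [0,[0,0,-0.0021],[0,0,0]],
  [0,[0,0,-0.0021],[0,0,0]],
  [0,[0,0,-0.0021],[0,0,0]],
])

```text
t: 10.6
tool_pos: [0.5217, -0.07, 0.1484]
eef_rot: [-0.0, 1.57, -0.001]
ft_force: [3.6, 2.9, -0.6]
finger_gap: 0.0217
```

servo_tool([
  [0,[0,0,-0.0015],[0,0,0]],
  [0,[0,0,0],[0,0,0]],
])

```text
t: 10.8
tool_pos: [0.5206, -0.07, 0.1484]
eef_rot: [-0.0, 1.568, -0.001]
ft_force: [6.5, 3.1, -2.4]
finger_gap: 0.0215
```

servo_tool([
  [0,[0,0,-0.0015],[0,0,0]],
  [0,[0,0,-0.0015],[0,0,0]],
  [0,[0,0,0],[0,0,0]],
])

```text
t: 11.1
tool_pos: [0.5202, -0.07, 0.1485]
eef_rot: [-0.0, 1.562, -0.001]
ft_force: [17.4, 2.4, -9.8]
finger_gap: 0.0215
```

servo_tool([
  [0,[0,0,-0.0015],[0,0,0]],
  [0,[0,0,-0.0015],[0,0,0]],
  [0,[0,0,0],[0,0,0]],
])

```text
t: 11.4
tool_pos: [0.5198, -0.07, 0.1486]
eef_rot: [-0.0, 1.556, -0.001]
ft_force: [28.5, 3.1, -18.1]
finger_gap: 0.0212
```

```bash
python3 look.py g1; python3 -c "
from h import *
S=camera('scene');cv2.imwrite('pics/closed_s.png',S['img']);cv2.imwrite('pics/closed_t.png',camera('top')['img'])"
```

```text
[ 0.5198 -0.07    0.1486] [ 28.45   3.1  -18.14] 0.021212503367212657 11.4
```

View pics/g1.png

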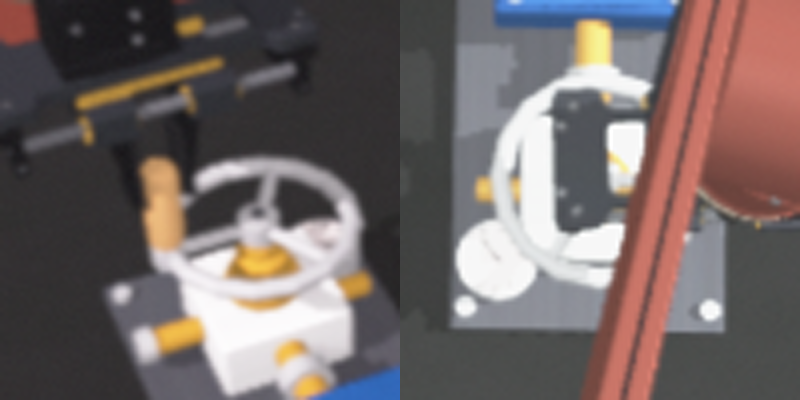

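```bash
python3 arc.py .5232 -.01 .06 -92 12 30 .5136 -.0699; python3 arc.py .5232 -.01 .06 -92 12 1 .5211 -.07
```

```text
[[0, [0, 0.0008, 0.02], [0, 0, 0]], [0, [0, 0.0035, 0.0121], [0, 0, 0]], [0, [0, 0.0059, 0.0111], [0, 0, 0]], [0, [0, 0.008, 0.0096], [0, 0, 0]], [0, [0, 0.0099, 0.0077], [0, 0, 0]], [0, [0, 0.0113, 0.0055], [0, 0, 0]], [0, [0, 0.0121, 0.003], [0, 0, 0]], [0, [0, 0.0126, 0.0005], [0, 0, 0]], [0, [0, 0.0123, -0.0022], [0, 0, 0]], [0, [0, 0.0117, -0.0047], [0, 0, 0]], [0, [0, 0.0104, -0.007], [0, 0, 0]], [0, [0, 0.0087, -0.0091], [0, 0, 0]], [0, [0, 0.0066, -0.0106], [0, 0, 0]], [0, [0, 0.0043, -0.0118], [0, 0, 0]], [0, [0, 0.0018, -0.0124], [0, 0, 0]], [0, [0, -0.0009, -0.0125], [0, 0, 0]], [0, [0, -0.0035, -0.0121], [0, 0, 0]], [0, [0, -0.0059, -0.0111], [0, 0, 0]], [0, [0, -0.008, -0.0096], [0, 0, 0]], [0, [0, -0.0099, -0.0077], [0, 0, 0]], [0, [0, -0.0113, -0.0055], [0, 0, 0]], [0, [0, -0.0121, -0.003], [0, 0, 0]], [0, [0, -0.0126, -0.0005], [0, 0, 0]], [0, [0, -0.0123, 0.0022], [0, 0, 0]], [0, [0, -0.0117, 0.0047], [0, 0, 0]], [0, [0, -0.0104, 0.007], [0, 0, 0]], [0, [0, -0.0087, 0.0091], [0, 0, 0]], [0, [0, -0.0066, 0.0106], [0, 0, 0]], [0, [0, -0.0043, 0.0118], [0, 0, 0]], [0, [0, -0.0018, 0.0124], [0, 0, 0]]] [ 0.5211 -0.07  ]
[[0, [0, 0.0009, 0.0125], [0, 0, 0]]] [ 0.5336 -0.0691]
```

servo_tool([
  [0,[0,0,0.0075],[0,0,0]],
  [0,[0,0.0008,0.0125],[0,0,0]],
  [0,[0,0.0035,0.0121],[0,0,0]],
  [0,[0,0.0059,0.0111],[0,0,0]],
  [0,[0,0.008,0.0096],[0,0,0]],
  [0,[0,0.0099,0.0077],[0,0,0]],
  [0,[0,0.0113,0.0055],[0,0,0]],
])

```text
t: 12.3
tool_pos: [0.5795, -0.0311, 0.1483]
eef_rot: [-0.001, 1.573, -0.002]
ft_force: [-6.2, -2.9, 6.0]
finger_gap: 0.0218
```

```bash
python3 -c "
from h import *
o=get_obs();p=o['tool_pos']-[.5232,-.01,0];print(np.degrees(np.arctan2(p[1],p[0])),np.hypot(p[0],p[1]))"; python3 look.py h1
```

```text
-20.516233387640963 0.06007966191379867
[ 0.5795 -0.0311  0.1483] [-6.15 -2.93  5.99] 0.021792476400452888 12.3
```

View pics/h1.png

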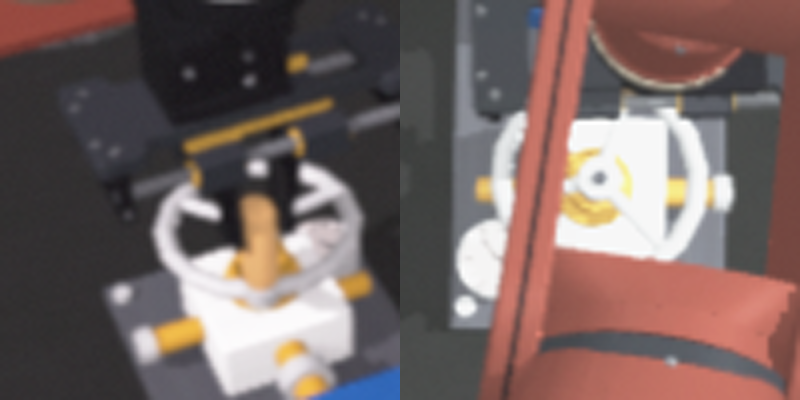

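servo_tool([
  [0,[0,0.0121,0.003],[0,0,0]],
  [0,[0,0.0126,0.0005],[0,0,0]],
  [0,[0,0.0123,-0.0022],[0,0,0]],
  [0,[0,0.0117,-0.0047],[0,0,0]],
  [0,[0,0.0104,-0.007],[0,0,0]],
  [0,[0,0.0087,-0.0091],[0,0,0]],
  [0,[0,0.0066,-0.0106],[0,0,0]],
  [0,[0,0.0043,-0.0118],[0,0,0]],
])

```text
t: 13.2
tool_pos: [0.5384, 0.0482, 0.1484]
eef_rot: [-0.001, 1.568, -0.001]
ft_force: [2.8, -5.8, -1.2]
finger_gap: 0.0218
```

servo_tool([
  [0,[0,0.0018,-0.0124],[0,0,0]],
  [0,[0,-0.0009,-0.0125],[0,0,0]],
  [0,[0,-0.0035,-0.0121],[0,0,0]],
  [0,[0,-0.0059,-0.0111],[0,0,0]],
  [0,[0,-0.008,-0.0096],[0,0,0]],
  [0,[0,-0.0099,-0.0077],[0,0,0]],
  [0,[0,-0.0113,-0.0055],[0,0,0]],
  [0,[0,-0.0121,-0.003],[0,0,0]],
])

```text
t: 14.0
tool_pos: [0.4638, 0.0002, 0.1484]
eef_rot: [0.002, 1.569, 0.002]
ft_force: [3.4, 5.6, -0.8]
finger_gap: 0.0216
```

```bash
python3 -c "
from h import *
o=get_obs();p=o['tool_pos']-[.5232,-.01,0];print(np.degrees(np.arctan2(p[1],p[0])),np.hypot(p[0],p[1]))"; python3 look.py h2
```

```text
170.29081295485875 0.060237340388703715
[4.638e-01 2.000e-04 1.484e-01] [ 3.4   5.58 -0.83] 0.021625089393257062 14.0
```

View pics/h2.png

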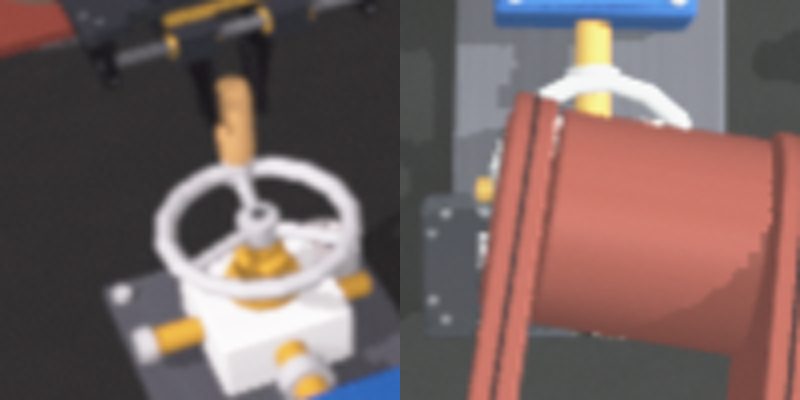

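Commanded +264°, tracking well. Continuing through the first turn into the second.

servo_tool([
  [0,[0,-0.0126,-0.0005],[0,0,0]],
  [0,[0,-0.0123,0.0022],[0,0,0]],
  [0,[0,-0.0117,0.0047],[0,0,0]],
  [0,[0,-0.0104,0.007],[0,0,0]],
  [0,[0,-0.0087,0.0091],[0,0,0]],
  [0,[0,-0.0066,0.0106],[0,0,0]],
  [0,[0,-0.0043,0.0118],[0,0,0]],
  [0,[0,-0.0018,0.0124],[0,0,0]],
])

```text
t: 14.9
tool_pos: [0.5202, -0.0699, 0.1483]
eef_rot: [0.0, 1.574, -0.001]
ft_force: [-6.1, 0.3, 6.8]
finger_gap: 0.0218
```

```bash
python3 look.py h3;python3 arc.py .5232 -.01 .06 -92 12 1 .5211 -.07
```

```text
[ 0.5202 -0.0699  0.1483] [-6.08  0.28  6.76] 0.0218138243602884 14.9
[[0, [0, 0.0009, 0.0125], [0, 0, 0]]] [ 0.5336 -0.0691]
```

View pics/h3.png

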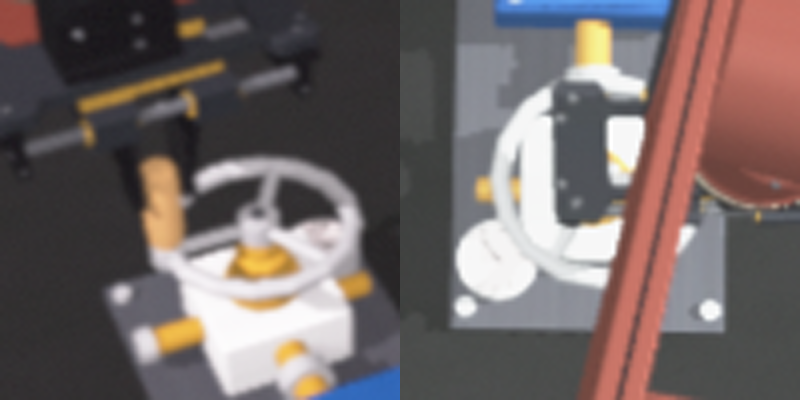

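servo_tool([
  [0,[0,0.0009,0.0125],[0,0,0]],
  [0,[0,0.0035,0.0121],[0,0,0]],
  [0,[0,0.0059,0.0111],[0,0,0]],
  [0,[0,0.008,0.0096],[0,0,0]],
  [0,[0,0.0099,0.0077],[0,0,0]],
  [0,[0,0.0113,0.0055],[0,0,0]],
])

```text
t: 15.6
tool_pos: [0.5792, -0.0313, 0.1483]
eef_rot: [-0.002, 1.572, -0.003]
ft_force: [-4.0, -6.1, 4.3]
finger_gap: 0.0217
```

servo_tool([
  [0,[0,0.0121,0.003],[0,0,0]],
  [0,[0,0.0126,0.0005],[0,0,0]],
  [0,[0,0.0123,-0.0022],[0,0,0]],
  [0,[0,0.0117,-0.0047],[0,0,0]],
  [0,[0,0.0104,-0.007],[0,0,0]],
  [0,[0,0.0087,-0.0091],[0,0,0]],
  [0,[0,0.0066,-0.0106],[0,0,0]],
  [0,[0,0.0043,-0.0118],[0,0,0]],
])

```text
t: 16.4
tool_pos: [0.5389, 0.0481, 0.1484]
eef_rot: [-0.001, 1.567, -0.001]
ft_force: [5.6, -5.6, -2.4]
finger_gap: 0.0219
```

servo_tool([
  [0,[0,0.0018,-0.0124],[0,0,0]],
  [0,[0,-0.0009,-0.0125],[0,0,0]],
  [0,[0,-0.0035,-0.0121],[0,0,0]],
  [0,[0,-0.0059,-0.0111],[0,0,0]],
  [0,[0,-0.008,-0.0096],[0,0,0]],
  [0,[0,-0.0099,-0.0077],[0,0,0]],
  [0,[0,-0.0113,-0.0055],[0,0,0]],
  [0,[0,-0.0121,-0.003],[0,0,0]],
])

```text
t: 17.2
tool_pos: [0.4639, 0.0006, 0.1484]
eef_rot: [0.003, 1.569, 0.003]
ft_force: [3.7, 7.1, -0.0]
finger_gap: 0.0219
```

```bash
python3 -c "
from h import *
o=get_obs();p=o['tool_pos']-[.5232,-.01,0];print(np.degrees(np.arctan2(p[1],p[0])),np.hypot(p[0],p[1]))"; python3 look.py h4
```

```text
169.84209940643643 0.0602402971110961
[0.4639 0.0006 0.1484] [ 3.69  7.06 -0.  ] 0.021933923025765054 17.2
```

View pics/h4.png

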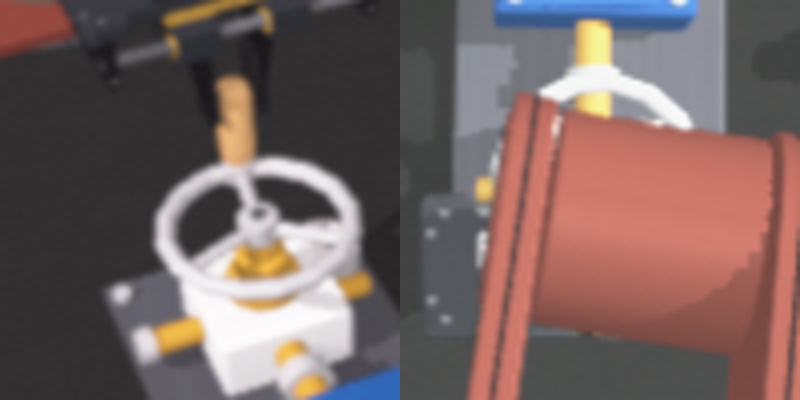

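Last 96° of the second turn, then settle.

servo_tool([
  [0,[0,-0.0126,-0.0005],[0,0,0]],
  [0,[0,-0.0123,0.0022],[0,0,0]],
  [0,[0,-0.0117,0.0047],[0,0,0]],
  [0,[0,-0.0104,0.007],[0,0,0]],
  [0,[0,-0.0087,0.0091],[0,0,0]],
  [0,[0,-0.0066,0.0106],[0,0,0]],
  [0,[0,-0.0043,0.0118],[0,0,0]],
  [0,[0,-0.0018,0.0124],[0,0,0]],
  [0,[0,0,0],[0,0,0]],
  [0,[0,0,0],[0,0,0]],
])

```text
t: 18.3
tool_pos: [0.5212, -0.0698, 0.1483]
eef_rot: [-0.001, 1.571, -0.001]
ft_force: [-1.7, -1.5, 2.7]
finger_gap: 0.022
```

```bash
python3 look.py i1
cat > cmp.py <<'E'
from h import *
ref=cv2.imread('pics/closed_s.png');S=camera('scene')['img']
for n,(r0,r1,c0,c1) in {'lower handle+rim':(188,210,190,208),'rim right':(180,215,225,255),'hub/spokes':(178,208,212,240)}.items():
    a=cv2.cvtColor(ref[r0:r1,c0:c1],6).astype(np.float32);b=cv2.cvtColor(S[r0:r1,c0:c1],6).astype(np.float32)
    print(n,cv2.phaseCorrelate(a,b),np.abs(a-b).mean())
o=get_obs();p=o['tool_pos']-[.5232,-.01,0];print(np.degrees(np.arctan2(p[1],p[0])))
E
python3 cmp.py
```

```text
[ 0.5212 -0.0698  0.1483] [-1.72 -1.48  2.72] 0.021989613821132247 18.3
lower handle+rim ((0.10522680179474087, 0.09427207520840497), 1.022612866566137) 2.709596
rim right ((0.009549357911893708, 0.02112618082024298), 1.0066957058729948) 1.0952381
hub/spokes ((-0.010133623384088963, 0.028578743558687947), 0.9909594527880351) 0.95238096
-92.11259335712543
```

View pics/i1.png

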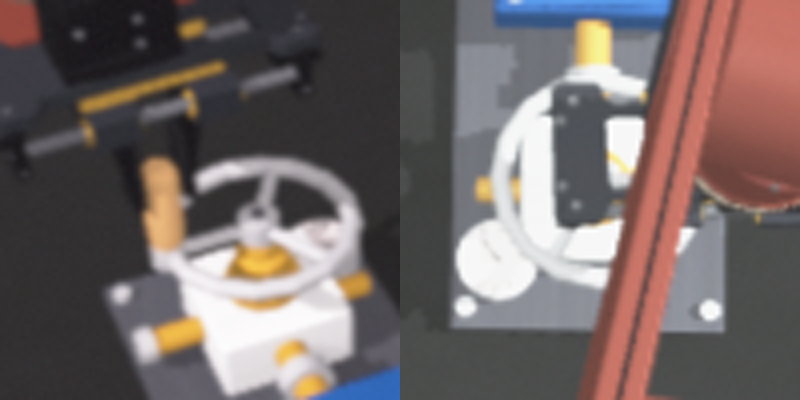

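servo_tool([
  [0,[0,0,0],[0,0,0]],
  [0,[0,0,0],[0,0,0]],
  [0,[0,0,0],[0,0,0]],
  [0,[0,0,0],[0,0,0]],
  [0,[0,0,0],[0,0,0]],
  [0,[0,0,0],[0,0,0]],
  [0,[0,0,0],[0,0,0]],
  [0,[0,0,0],[0,0,0]],
])

```text
t: 19.25
tool_pos: [0.521, -0.0698, 0.1483]
eef_rot: [0.0, 1.571, -0.0]
ft_force: [-2.7, -2.9, 4.0]
finger_gap: 0.0219
```

```bash
python3 cmp.py
python3 - <<'E'
from h import *
c=camera('top');cv2.imwrite('pics/end_t.png',c['img'])
print(get_obs()['ft_force'],np.abs(get_obs()['joint_vel']).max())
for nm in("parts_bin","grease_jar","union_nut","screwdriver"):
    print(nm,[np.round(d['location'],1).tolist() for d in spot_in(nm,c)[:1]])
E
```

```text
lower handle+rim ((0.049568972754471474, 0.11382434449615708), 1.0266856082059719) 2.560606
rim right ((0.008713920970338407, 0.04485279940689324), 1.012098608524711) 1.0133333
hub/spokes ((0.01492894131203748, 0.03741759529080113), 0.9996563484933642) 0.91071427
-92.05178731137383
[-3.78756197 -3.83051206  2.82271974] 0.0016695635728863833
parts_bin [[240.3, 210.7]]
grease_jar [[166.5, 203.5]]
union_nut [[240.6, 208.9]]
screwdriver [[263.1, 412.9]]
```

View pics/end_t.png

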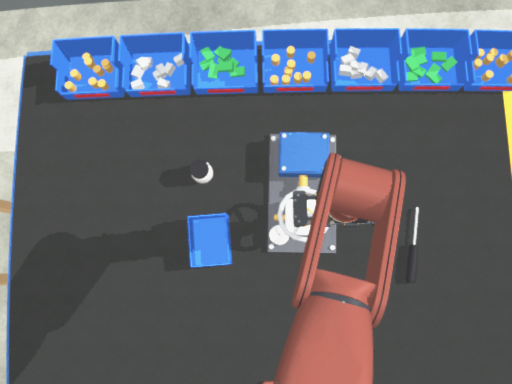

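The wheel is standing still at the two-turn mark. The bin (240,210), jar (171,202) and screwdriver (~260,412) haven't moved, and the nut is hidden by the arm in this view.

```bash
python3 -c "
from bench import *
print(job_done())"
```

```text
the job is handed in; nothing more can be done
None
```

I turned the wheel clockwise about 0.92 turn onto its stop, then backed it off anticlockwise two full turns. I handed the job in at about 19 s with the gripper still holding the handle.

**Closed stop:** It was rigid. The force rose to 28 N while the handle moved only about 0.4 mm more. The handle stood at about -92.4° around the axis, which matches the stand's -y direction.

**Two turns back:** In the last check the handle stood at -92.1°, within about 0.4° of the stop angle plus 720°. The scene picture matched the closed-stop picture to about 0.1 pixel. The arm was still for the last 0.8 s, with about 5 N on the tool. I counted the turns through every arc, with pictures on the way.

**Loose things:** The bin, jar and screwdriver are where they were at the start. The union nut was hidden by the arm in the last top view, and the network's report for it was really the bin. I could not confirm its place, though the fingertips stayed about 120 mm above the bench.

**Disagreements:**
- **Fingertip height:** In the scene camera the fingertips looked about 25 mm higher than the reported pose gives. I chose a grasp height that was safe under both readings.
- **Finger gap:** Around the 23 mm handle the gap read 21.5 to 22 mm. I saw no slip: the measured points fitted a 60 mm circle to about 0.2 mm.

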